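Level the skimmer stand

TASK

The white skimmer stand is low at its screw foot: stand the spirit level upright along the middle of its platform, pointing at the knob, then turn the knob until the bubble sits between the two lines of the vial. Finish while holding: press the level firmly but not hard down on the platform, evenly so that the bubble stays between the lines, and keep pressing so that the lock nut can be tightened. Handle the level gently and leave the other things where they are.

Things in the scene. Friction and masses are not known exactly. Their poses are not given: they have to be found in the camera images.
- platform_top (a point): Centre of the top face of the stand's white platform, 280 x 160 x 10 mm, about 70 mm above the table, empty at the start. x runs along its length towards the screw foot (115 mm ahead), z up. The platform tilts about the line of its two fixed feet, 115 mm behind this point; its screw end starts 2 to 6 mm too low. The stand does not slide.
- knob (a point): Mid-height of the round black ribbed knob on the screw foot: 38 mm across, 20 mm high, axis upright, underside about 30 mm above the platform; it does not rise or fall as it turns. Clockwise from above raises the screw end: 1 rad moves the bubble about 4 mm towards the knob. 1.5 to 3.5 rad are needed; it stays where left (friction 0.06 N m). Grip it at any yaw, and again to turn beyond 1.5 rad.
- level_center (a point): Centre (half-way up) of the spirit level: aluminium bar 140 x 22 x 40 mm with black end caps, 200 to 300 g, standing on its 140 x 22 mm base on the table beside the stand. x runs along its length, z up. Its lower 24 mm are solid and are gripped across the 22 mm width.
- vial (a point): Middle of the top of the green glass vial, 39 mm above the level's base. The vial fills the middle 64 mm of the level's top and has two black lines round it, 21 mm apart. Either side of it, from 32 to 70 mm from the middle, the bar's flat top (40 mm above the base) can be pressed on.
- bubble (a joint): Position (m) of the 15 mm long white bubble along the level's own x axis: 0 when centred, positive towards the level's +x end. It moves to the higher end, 10 mm a degree, at most 18 mm, and takes 1 to 1.5 s to settle. It sits between the lines within 2.5 mm of 0.
- reagent_a: White dropper bottle, 34 mm across, 72 mm high, origin under its centre; to be left alone.
- reagent_b: Amber dropper bottle, 34 mm across, 72 mm high, origin under its centre; to be left alone.
- elbow: Grey pipe elbow lying flat, arms 58 and 50 mm long along its +x and +y, 49 mm high, origin under its corner; to be left alone.
- media_tray: Clear tray of brown ceramic rings, 90 x 120 x 60 mm, origin under its centre; to be left alone.
- ceramic_block: White ceramic block 55 x 55 x 35 mm, origin under its centre; to be left alone.
- refractometer: Hand refractometer lying along its x axis, 170 mm long, 36 mm high; to be left alone.
- spanner: Steel open spanner lying along its x axis, 160 mm long; to be left alone.
Things that resemble listed ones, but are neither listed nor needed, are in the scene too. Leave any purple or yellow look-alike of the part that bears level_center alone.

How it is judged:
By the outcome, as a careful person would: the job done as asked, in the order asked, and still so for the second after the job is handed in, while the arm keeps its last pose, push and grip.
It also fails if it takes over 70 s, if anything falls off the work surface, if the arm or the gripper's body presses on something with over 40 N, if the wrist force passes 120 N, or if a joint passes its speed limit or range.

ROBOT

A 6-joint arm with a two-finger parallel gripper is mounted at the origin on the work surface. World frame = base frame: x ahead of the robot, y to its left, z up, the work surface at z = 0. Lengths are in mm, angles in rad, forces in N, time in s.
With the tool pointing down it reaches from about 375 to 975 mm from the base axis. Payload 3.8 kg.
Tool frame: the origin (TCP) lies midway between the tips of the shut fingers; the grasp point (between the pads) lies 19 mm behind it; z points along the fingers, y is the line along which they close (so a half turn about z gives the same grasp; the last joint's range is limited). The gripper opens to 88 mm and grips with 3 to 60 N. Pads are 18 mm wide; open, the fingers measure 123 mm over their backs; the gripper's body (75 mm by 187 mm) begins 45 mm behind the grasp point.
Start: joints at [-1.386, 0.264, 1.604, -0, 1.274, -0.037], TCP at [148.485, -658.46, 238.706] pointing down, gripper open.
Joint ranges: [-2.63, 2.63], [-0.94, 2.18], [0.31, 2.57], [-1.31, 4.45], [0, 2.66], [-2.55, 2.55]. Speed limits (rad/s): [2.57, 2.57, 3.14, 3.14, 3.14, 3.14].

INTERFACE

Orientations are given as a unit quaternion [w, x, y, z].
In Python, from cell import r, vision, models gives the robot as it stands.
- The arm moves only by the tool drive_tool, never from a script. Its arguments are lists of equal length, an entry for each row: "jaw": the gripper's target within -1 to 1 (fully open at 1, half-way at 0, shut at -1); "slide": the shift along the tool's x, y, z in m, a list of three; "yaw": the turn about the tool's z in rad. In form: {"jaw": [jaw, ...], "slide": [[tx, ty, tz], ...], "yaw": [yaw, ...]}. A call has 1 to 8 rows; each row shifts and turns the commanded pose from where the row before left it, along the tool's axes as they then stand; what a row does not reach is not made up. A row lasts 1/8 s, in which the tool goes at most 62.5 mm and 10.7 degrees, less where a joint would pass 70% of its speed; a pose out of reach is approached as far as the arm can. A call with a gripper value outside its range is refused whole. The fingers move at their own pace and stop on an object; "grip_force" is the grip in N (left out, the last holds). Time passes only in rows, so rows that do not move let the fingers close. It gives the time, the measured TCP pose, the force, the opening and the grip force at its end, in the units of the state.
- r.get_obs(): the state, without advancing time (a new reading comes with each control period).
- vision.read_camera(name): name is "side" or "top" or "wrist"; returns (picture, depth): 420x560x3 uint8, red, green, blue; 420x560 float32, mm along the optical axis (not along the pixel's ray), 0 where there is no reading.
- vision.camera_info(name): a dict with "camera_matrix" (3x3 intrinsics, pixels), "world_from_camera" (4x4, takes a point from camera to world coordinates). Camera axes: x right, y up, looking along -z (the intrinsics and any distortion apply to the point x, -y, -z); pixel columns grow to the right and rows downward; lengths in mm; the calibration is good to about 2 mm. A picture is of the moment at which its call begins: read the wrist's pose just before it. camera_info takes no time and is no camera call; for the wrist camera it gives the pose at the moment of the call.
- r.job_done(): hands the job in; it is judged then, once.
Trained networks look in the newest picture that a camera, given by its name, has taken for a name from the list of things; names that differ only in an ending like _2 or _b are one class to them, and where a whole thing is asked for, a point or a joint stands for the part that bears it (a point fixed in the world has none). Each returns a list of dicts, best first, with "confidence" (0 to 1); they miss things now and then, are a little off and sometimes report something else, mostly with a low value. They report only what shows in the picture. A call takes as long as a camera call. They do not tell look-alikes from the thing itself.
- models.trace(camera, query): "region" (420x560 bool, what is visible of it).
- models.place_of(camera, query): "centre" ([x, y, z] in mm, in world coordinates, good to about 4 mm: a listed point, or the origin of a listed thing).
The state is a dict: "time": time; "joint_pos": joint angles; "joint_velocities": joint speeds; "effort": joint torques, N m; "tool_pos": TCP position; "ee_rot": TCP orientation; "wrist_force": force on the tool from outside, world axes, zero at the start; "wrist_torque": the same for the moment, N m; "opening": opening from 0.0 (shut) to 1.0 (fully open); "grasp_force": force on a finger pad.
Only numpy, scipy, OpenCV 4.12 (cv2) and the standard library are available. Lean on these libraries where they do the work, as an engineer would, in place of code of your own. Each camera call takes 0.05 s, during which the arm holds its last target. There are 200 camera calls.

## Working session

There is one attempt and no reset: what is moved stays moved. The work goes in short steps, Python scripts to look and compute and a tool call to move; the robot and the scene stay as the last step left them, time stands still between calls to the robot, and variables do not carry over. Pictures are saved under pics/ and viewed, at most 10 in all, crops included, and the job is handed in when it is done.

Besides the shell and the picture viewer there is one more tool, called by a JSON object that holds its "name" and its "arguments", one argument or row to a line. drive_tool: Moves the arm, as the interface text tells. Its arguments: {"type":"object","properties":{"jaw":{"type":"array"},"slide":{"type":"array"},"yaw":{"type":"array"},"grip_force":{"type":"number"}},"required":["jaw","slide","yaw"]}

```bash
mkdir -p pics; ls; python3 - <<'E'
from cell import r, vision, models
import cv2, numpy as np
o=r.get_obs(); print({k:np.round(v,3) for k,v in o.items()})
ims=[]
for c in ("top","side"):
    p,d=vision.read_camera(c); ims.append(p[:,:,::-1])
    for q in ("platform_top","knob","level_center","vial"):
        print(c,q,[(np.round(x["centre"]),round(x["confidence"],2)) for x in models.place_of(c,q)])
    print(np.round(vision.camera_info(c)["world_from_camera"],2).tolist())
cv2.imwrite("pics/top.png",cv2.resize(ims[0],(800,600)))
cv2.imwrite("pics/side.png",cv2.resize(ims[1],(800,600)))
E
```

```text
pics
{'time': np.float64(0.0), 'joint_pos': array([-1.386,  0.265,  1.605,  0.   ,  1.274, -0.037]), 'joint_velocities': array([ 0.   ,  0.   , -0.001, -0.001,  0.   ,  0.   ]), 'effort': array([-2.0000e-03, -5.0211e+01, -3.5687e+01,  7.3000e-02,  3.0000e-02,
       -0.0000e+00]), 'tool_pos': array([ 148.362, -657.754,  237.361]), 'ee_rot': array([-0.001,  0.994,  0.111, -0.   ]), 'wrist_force': array([ 0.141, -1.014, -0.157]), 'wrist_torque': array([ 0.004, -0.052, -0.005]), 'grasp_force': np.float64(0.0), 'opening': np.float64(0.998)}
top platform_top [(array([564.,  37.,  67.]), 0.77)]
top knob [(array([ 720., -330.,    2.]), 0.65), (array([574., 157., 104.]), 0.64)]
top level_center [(array([ 437., -295.,   20.]), 0.85), (array([ 454., -438.,   22.]), 0.58), (array([ 257., -334.,   21.]), 0.57)]
top vial [(array([ 453., -432.,   39.]), 0.89), (array([ 433., -290.,   41.]), 0.57)]
[[-0.03, 0.99, -0.1, 399.23], [-1.0, -0.03, -0.01, -49.93], [-0.01, 0.1, 1.0, 1386.18], [0.0, 0.0, 0.0, 1.0]]
side platform_top [(array([564.,  39.,  67.]), 0.65)]
side knob [(array([575., 151., 112.]), 0.61)]
side level_center [(array([ 253., -328.,   21.]), 0.89), (array([ 456., -437.,   20.]), 0.83), (array([ 433., -293.,   20.]), 0.73)]
side vial [(array([ 435., -293.,   37.]), 0.9), (array([ 257., -332.,   39.]), 0.76), (array([678., 324.,   3.]), 0.71), (array([ 451., -435.,   37.]), 0.65)]
[[-0.96, 0.18, -0.2, 301.61], [-0.27, -0.64, 0.72, 712.09], [0.0, 0.75, 0.66, 818.36], [0.0, 0.0, 0.0, 1.0]]
```

View pics/top.png

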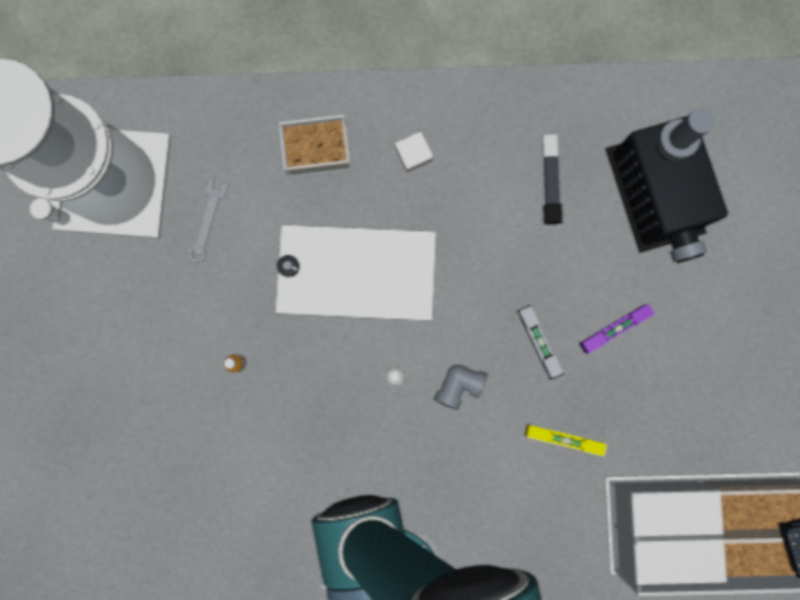

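View pics/side.png

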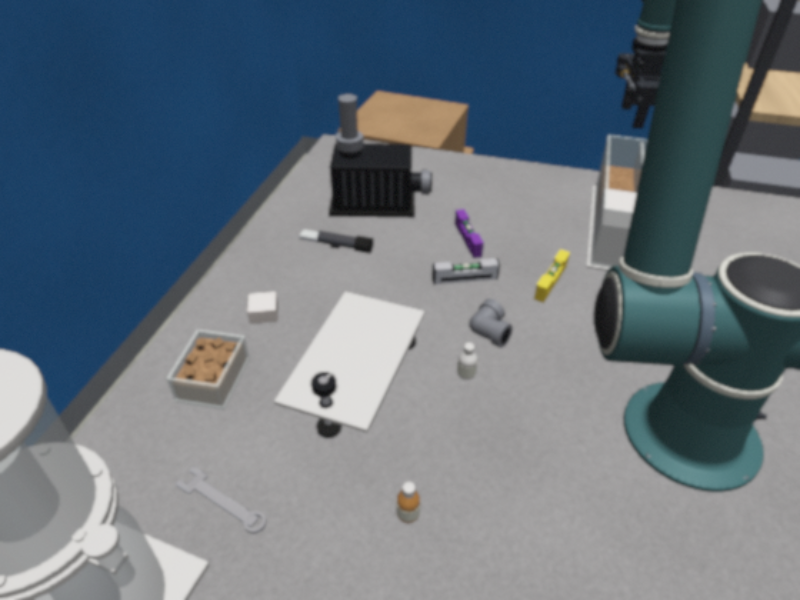

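The top view shows the grey level at about (541,342), purple and yellow look-alikes beside it, and the platform from (278,228) to (435,320) with its knob at (288,265). The side view confirms this. Next I'll measure the level's axis and the platform's.

```bash
cat > h.py <<'E'
from cell import r, vision, models
import cv2, numpy as np
from scipy.spatial.transform import Rotation as R
def look(c):
    info=vision.camera_info(c); p,d=vision.read_camera(c); return p,d,info
def cloud(d,info,mask):
    v,u=np.nonzero(mask&(d>0)); z=d[v,u].astype(float); K=info["camera_matrix"]
    X=(u-K[0][2])*z/K[0][0]; Y=(v-K[1][2])*z/K[1][1]
    T=np.array(info["world_from_camera"]); return np.c_[X,-Y,-z]@T[:3,:3].T+T[:3,3]
def rect(P):
    (c,(w,h),a)=cv2.minAreaRect(P[:,:2].astype(np.float32)); b=np.radians(a if w>h else a+90)
    return np.round(c,1),np.round(sorted((w,h)),1),round(float((b+np.pi/2)%np.pi-np.pi/2),3)
def rot(): 
    w,x,y,z=r.get_obs()["ee_rot"]; return R.from_quat([x,y,z,w]).as_matrix()
def go(xyz,yaw=None):
    """tool-frame slide (m) to world xyz mm, and turn about tool z to have tool x at world angle yaw (mod pi)"""
    o=r.get_obs(); M=rot(); s=M.T@(np.array(xyz)-o["tool_pos"])/1000
    cur=np.arctan2(M[1,0],M[0,0]); t=None
    if yaw is not None:
        t=-(yaw-cur); t=(t+np.pi/2)%np.pi-np.pi/2   # tool z down
    print("tcp",np.round(o["tool_pos"],1),"xaxis",round(float(cur),3),"z",np.round(M[:,2],3),"slide",np.round(s,4),"turn",t,"j6",round(float(o["joint_pos"][5]),2))
E
python3 - <<'E'
from h import *
for c in ("top","side"):
    p,d,i=look(c)
    for x in models.trace(c,"level_center"):
        P=cloud(d,i,x["region"]); P=P[P[:,2]>30]
        print(c,"lev",round(x["confidence"],2),p[x["region"]].mean(0).round(),len(P),rect(P) if len(P)>5 else "",P[:,2].max().round(1) if len(P) else "")
    for x in models.trace(c,"platform_top")+models.trace(c,"knob"):
        P=cloud(d,i,x["region"]); print(c,"plat/knob",round(x["confidence"],2),len(P),rect(P),np.percentile(P[:,2],[5,50,95]).round(1))
    T=cloud(d,i,d>0); S=T[(abs(T[:,0]-564)<130)&(abs(T[:,1]-40)<200)&(T[:,2]>58)&(T[:,2]<82)]
    print(rect(S),len(S)); A=np.c_[S[:,:2]-[564,38],np.ones(len(S))]; print(np.linalg.lstsq(A,S[:,2],rcond=None)[0])
    S=T[(abs(T[:,0]-574)<60)&(abs(T[:,1]-155)<60)&(T[:,2]>95)&(T[:,2]<130)]; print("knob",rect(S),S.mean(0),S[:,2].max())
go((435,-294,130),0)
E
```

```text
top lev 0.8 [132. 142. 142.] 402 (array([ 431.8, -290. ]), array([ 24.3, 140.3]), 0.392) 47.3
top lev 0.74 [124.  87. 158.] 380 (array([ 452.7, -430.5]), array([ 21.5, 139.6]), -1.069) 47.4
top lev 0.57 [179. 186.  30.] 399 (array([ 255. , -327.5]), array([ 21.8, 142.2]), 1.303) 47.4
top plat/knob 0.64 6443 (array([571.7,  39.9]), array([174.3, 279.7]), 1.493) [63.7 68.8 73.8]
top plat/knob 0.69 6561 (array([571.9,  44.7]), array([174.6, 293.8]), 1.5) [63.6 68.8 73.9]
top plat/knob 0.67 200 (array([572.4, 154.5]), array([35.7, 38.1]), 1.509) [110.4 119.7 123.9]
(array([564.9,  40.7]), array([160.7, 280.1]), 1.495) 6529
[-9.45056071e-04 -1.83706826e-02  6.87592583e+01]
knob (array([573.2, 155.2]), array([38.1, 38.3]), 1.129) [572.57722305 153.88669396 118.62795525] 127.86251772255991
side lev 0.89 [171. 162.  77.] 208 (array([ 254.5, -327.1]), array([ 21.9, 143.4]), 1.302) 44.6
side lev 0.77 [116. 120. 121.] 249 (array([ 430.9, -290.4]), array([ 28.4, 140.1]), 0.397) 44.1
side lev 0.7 [102.  71. 123.] 178 (array([ 452.4, -432.1]), array([ 23.1, 144.7]), -1.067) 43.6
side plat/knob 0.68 5667 (array([ 5.788e+02, -5.000e-01]), array([197.8, 362.2]), 1.507) [61.6 66.8 70.5]
side plat/knob 0.65 308 (array([582.2, 132. ]), array([38.4, 90.4]), -1.177) [ 74.7 117.3 120.3]
side plat/knob 0.32 766 (array([676.3, 326.1]), array([ 36.1, 160.3]), -0.286) [-1.   6.2  9.1]
(array([564.2,  39.9]), array([161.1, 283.1]), 1.496) 5449
[-6.69103198e-04 -1.91985671e-02  6.70912549e+01]
knob (array([572.3, 155.6]), array([38. , 38.4]), 0.771) [570.79990246 159.01177765 115.20470252] 121.80940754582036
tcp [ 148.5 -658.5  238.8] xaxis 0.222 z [-0. -0. -1.] slide [ 0.3597 -0.2925  0.1087] turn 0.22183723522842458 j6 -0.04
```

{"name": "drive_tool", "arguments": {
  "jaw": [1,1,1,1,1,1,1,1],
  "slide": [
    [0.0448,-0.037,0.0136],
    [0.0448,-0.037,0.0136],
    [0.0448,-0.037,0.0136],
    [0.0448,-0.037,0.0136],
    [0.0448,-0.037,0.0136],
    [0.0448,-0.037,0.0136],
    [0.0448,-0.037,0.0136],
    [0.0448,-0.037,0.0136]
  ],
  "yaw": [0,0,0,0,0,0,0,-0.171],
  "grip_force": 15
}}

```text
time: 1.9
tool_pos: [434.1, -289.5, 130.0]
ee_rot: [0.0, 0.98, 0.197, 0.0]
wrist_force: [0.2, -0.1, 1.3]
opening: 1.005
grasp_force: 0.0
```

{"name": "drive_tool", "arguments": {
  "jaw": [0.2,0.2],
  "slide": [
    [0,0,0],
    [0,0,0]
  ],
  "yaw": [0,0]
}}

```text
time: 2.15
tool_pos: [433.1, -291.1, 130.2]
ee_rot: [0.0, 0.981, 0.195, -0.0]
wrist_force: [-0.2, -0.3, 0.1]
opening: 0.799
grasp_force: 0.0
```

```bash
python3 - <<'E'
from h import *
p,d,i=look("wrist"); cv2.imwrite("pics/w1.png",p[:,:,::-1])
T=cloud(d,i,d>0); go((433,-291,3),0.393)
for x in models.trace("wrist","level_center"):
    P=cloud(d,i,x["region"]); P=P[(P[:,2]>28)&(P[:,2]<50)]
    print(round(x["confidence"],2),p[x["region"]].mean(0).round(),len(P),rect(P) if len(P)>5 else "",np.percentile(P[:,2],[50,95]))
E
```

```text
tcp [ 432.9 -291.8  130.4] xaxis 0.392 z [ 0.    -0.001 -1.   ] slide [ 0.0004 -0.0008  0.1274] turn -0.0014480687980342744 j6 0.54
0.95 [66. 43. 87.] 4264 (array([ 453.5, -434.4]), array([ 23.6, 140.7]), -1.068) [38.78590406 40.49384657]
0.85 [128. 134. 129.] 4595 (array([ 432.4, -293.2]), array([ 21.8, 140.8]), 0.406) [39.5197873  40.91410436]
0.67 [114. 110.  37.] 1743 (array([ 261.3, -309.5]), array([24. , 97.4]), 1.299) [38.92190416 40.62344942]
```

View pics/w1.png

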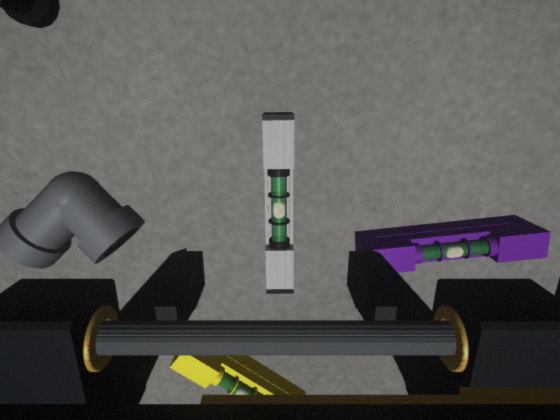

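The wrist view shows the level centred at (279,203) with its bubble in the middle. The fingers straddle it and clear the purple one at (357,235). I'll descend and grip.

{"name": "drive_tool", "arguments": {
  "jaw": [0.1,0.1,0.1,0.1,0.1,-1,-1,-1],
  "slide": [
    [0,0,0.02],
    [0,0,0.045],
    [0,0,0.045],
    [0,0,0.016],
    [0,0,0],
    [0,0,0],
    [0,0,0],
    [0,0,0]
  ],
  "yaw": [-0.008,0,0,0,0,0,0,0],
  "grip_force": 15
}}

```text
time: 3.25
tool_pos: [434.2, -291.8, 5.4]
ee_rot: [0.001, 0.98, 0.199, 0.001]
wrist_force: [-0.9, -1.7, 4.6]
opening: 0.249
grasp_force: 15.0
```

{"name": "drive_tool", "arguments": {
  "jaw": [-1,-1,-1,-1],
  "slide": [
    [0,0,0],
    [0,0,0],
    [0,0,0],
    [0,0,0]
  ],
  "yaw": [0,0,0,0]
}}

```text
time: 3.75
tool_pos: [434.2, -291.8, 5.4]
ee_rot: [0.001, 0.98, 0.199, 0.001]
wrist_force: [-0.4, -1.5, 6.6]
opening: 0.252
grasp_force: 15.0
```

{"name": "drive_tool", "arguments": {
  "jaw": [-1,-1,-1,-1],
  "slide": [
    [0,0,-0.02],
    [0,0,-0.045],
    [0,0,-0.05],
    [0,0,-0.02]
  ],
  "yaw": [0,0,0,0]
}}

```text
time: 4.25
tool_pos: [434.1, -291.4, 141.8]
ee_rot: [0.001, 0.98, 0.199, 0.001]
wrist_force: [0.6, -0.1, -2.4]
opening: 0.246
grasp_force: 15.0
```

```bash
python3 - <<'E'
from h import *
print(r.get_obs()["wrist_force"],r.get_obs()["opening"]); go((564.5,40.5,140),1.496)
E
```

```text
[ 0.56009744 -0.13360314 -2.37458191] 0.2458953030498836
tcp [ 434.1 -291.4  141.8] xaxis 0.401 z [ 0.003 -0.002 -1.   ] slide [ 0.2496 -0.2547  0.0015] turn -1.095058727819349 j6 0.53
```

{"name": "drive_tool", "arguments": {
  "jaw": [-1,-1,-1,-1,-1,-1,-1,-1],
  "slide": [
    [0.02,-0.02,0],
    [0.036,-0.037,0],
    [0.04,-0.041,0],
    [0.04,-0.041,0],
    [0.04,-0.041,0],
    [0.036,-0.037,0],
    [0.025,-0.025,0],
    [0.0126,-0.0127,0]
  ],
  "yaw": [0,0,0,0,0,0,0,-0.08]
}}

```text
time: 5.25
tool_pos: [562.9, 43.3, 138.0]
ee_rot: [-0.0, 0.971, 0.24, -0.001]
wrist_force: [-0.0, 0.2, -2.8]
opening: 0.248
grasp_force: 15.0
```

{"name": "drive_tool", "arguments": {
  "jaw": [-1,-1,-1,-1,-1,-1,-1,-1],
  "slide": [
    [0,0,0],
    [0,0,0],
    [0,0,0],
    [0,0,0],
    [0,0,0],
    [0,0,0],
    [0,0,0],
    [0,0,0]
  ],
  "yaw": [-0.15,-0.16,-0.16,-0.16,-0.16,-0.15,-0.075,0]
}}

```text
time: 6.25
tool_pos: [562.4, 41.2, 138.0]
ee_rot: [-0.001, 0.733, 0.68, -0.001]
wrist_force: [0.0, 0.3, -2.8]
opening: 0.251
grasp_force: 15.0
```

```bash
python3 - <<'E'
from h import *
go((564.5,40.5,76),1.496)
p,d,i=look("wrist"); cv2.imwrite("pics/w2.png",p[:,:,::-1])
T=cloud(d,i,d>0)
S=T[(abs(T[:,0]-564)<130)&(abs(T[:,1]-40)<200)&(T[:,2]>58)&(T[:,2]<82)]
print(rect(S),len(S)); A=np.c_[S[:,:2]-[564,38],np.ones(len(S))]; print(np.linalg.lstsq(A,S[:,2],rcond=None)[0])
S=T[(abs(T[:,0]-574)<60)&(abs(T[:,1]-155)<35)&(T[:,2]>98)&(T[:,2]<122)]; print("knob",rect(S),S[:,2].max())
for x in models.trace("wrist","level_center"):
    P=cloud(d,i,x["region"]); print(round(x["confidence"],2),len(P),rect(P),np.percentile(P[:,2],[5,50,95]))
E
```

```text
tcp [562.4  41.2 138. ] xaxis 1.495 z [-0.002  0.    -1.   ] slide [-0.0005  0.0023  0.062 ] turn -0.0008819508727335723 j6 0.1
(array([565.1,  37. ]), array([160.5, 276.3]), 1.496) 53949
[-1.19840102e-03 -1.79320324e-02  6.76884678e+01]
knob (array([573.4, 146.9]), array([28.3, 40. ]), -0.08) 121.95147523715448
0.58 13626 (array([557.4,  55.3]), array([ 33.3, 110.9]), 1.5) [157.02683059 171.95330976 173.32984648]
```

View pics/w2.png

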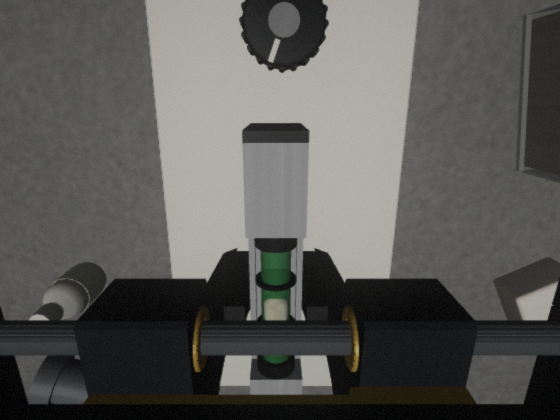

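The wrist view shows the level held straight in the jaws, pointing at the knob at (285,20), about 2 mm to one side. I'll correct that and lower it.

{"name": "drive_tool", "arguments": {
  "jaw": [-1,-1,-1,-1,-1,-1],
  "slide": [
    [0,0.0023,0],
    [0,0,0.025],
    [0,0,0.022],
    [0,0,0.012],
    [0,0,0.002],
    [0,0,0]
  ],
  "yaw": [0,0,0,0,0,0]
}}

```text
time: 7.1
tool_pos: [566.3, 40.9, 78.5]
ee_rot: [0.0, 0.733, 0.68, 0.0]
wrist_force: [-0.1, -0.0, -2.2]
opening: 0.246
grasp_force: 15.0
```

{"name": "drive_tool", "arguments": {
  "jaw": [-1,-1,-1],
  "slide": [
    [0,0,0.0015],
    [0,0,0],
    [0,0,0]
  ],
  "yaw": [0,0,0]
}}

```text
time: 7.48
tool_pos: [566.0, 40.9, 76.8]
ee_rot: [0.0, 0.733, 0.68, 0.0]
wrist_force: [-0.2, -0.3, -2.8]
opening: 0.248
grasp_force: 15.0
```

{"name": "drive_tool", "arguments": {
  "jaw": [-1,-1,-1],
  "slide": [
    [0,-0.0012,0.0015],
    [0,0,0],
    [0,0,0]
  ],
  "yaw": [0,0,0]
}}

```text
time: 7.85
tool_pos: [564.4, 40.9, 74.8]
ee_rot: [-0.0, 0.733, 0.68, -0.0]
wrist_force: [0.7, -0.1, -1.7]
opening: 0.245
grasp_force: 15.0
```

{"name": "drive_tool", "arguments": {
  "jaw": [-1,-1],
  "slide": [
    [0,0,0.001],
    [0,0,0]
  ],
  "yaw": [0,0]
}}

```text
time: 8.1
tool_pos: [564.7, 41.0, 74.1]
ee_rot: [0.0, 0.733, 0.68, 0.0]
wrist_force: [-0.7, -0.1, -0.6]
opening: 0.248
grasp_force: 15.0
```

{"name": "drive_tool", "arguments": {
  "jaw": [-1,-1,-1],
  "slide": [
    [0,0,0.0007],
    [0,0,0.0003],
    [0,0,0]
  ],
  "yaw": [0,0,0]
}}

```text
time: 8.48
tool_pos: [564.8, 41.1, 73.1]
ee_rot: [0.0, 0.733, 0.68, 0.0]
wrist_force: [-0.0, 2.7, 1.2]
opening: 0.246
grasp_force: 15.0
```

{"name": "drive_tool", "arguments": {
  "jaw": [-0.35,-0.25,-0.1,0,0],
  "slide": [
    [0,0,0],
    [0,0,0],
    [0,0,0],
    [0,0,0],
    [0,0,-0.005]
  ],
  "yaw": [0,0,0,0,0]
}}

```text
time: 9.1
tool_pos: [564.1, 40.9, 77.6]
ee_rot: [-0.0, 0.733, 0.68, -0.0]
wrist_force: [-0.6, 0.7, -0.0]
opening: 0.499
grasp_force: 0.0
```

{"name": "drive_tool", "arguments": {
  "jaw": [0,0,0,0],
  "slide": [
    [0,0,-0.02],
    [0,0,-0.035],
    [0,0,-0.035],
    [0,0,-0.01]
  ],
  "yaw": [0,0,0,0]
}}

```text
time: 9.6
tool_pos: [566.4, 41.0, 181.1]
ee_rot: [0.002, 0.733, 0.68, 0.002]
wrist_force: [1.1, -0.7, 0.4]
opening: 0.499
grasp_force: 0.0
```

```bash
python3 - <<'E'
from h import *
p,d,i=look("wrist"); cv2.imwrite("pics/w3.png",p[:,:,::-1])
T=cloud(d,i,d>0)
S=T[(abs(T[:,0]-564)<130)&(abs(T[:,1]-40)<200)&(T[:,2]>58)&(T[:,2]<82)]; print(rect(S))
S=T[(abs(T[:,0]-564)<50)&(abs(T[:,1]-40)<80)&(T[:,2]>95)&(T[:,2]<115)]; print("lev",rect(S))
S=T[(abs(T[:,0]-574)<60)&(abs(T[:,1]-155)<35)&(T[:,2]>98)&(T[:,2]<122)]; print("knob",rect(S),np.percentile(S[:,2],[5,50,95]))
go((573,155,190),1.496)
E
```

```text
(array([566.3,  54.3]), array([160.5, 248.9]), 1.494)
lev (array([564.2,  40.8]), array([ 22.1, 140.1]), 1.493)
knob (array([574.1, 152.6]), array([39.5, 39.5]), 1.403) [116.87011463 119.04773075 120.51377016]
tcp [566.3  41.  181. ] xaxis 1.496 z [ 0.005  0.    -1.   ] slide [ 0.1142 -0.0018 -0.009 ] turn -0.00020103086135603299 j6 0.1
```

View pics/w3.png

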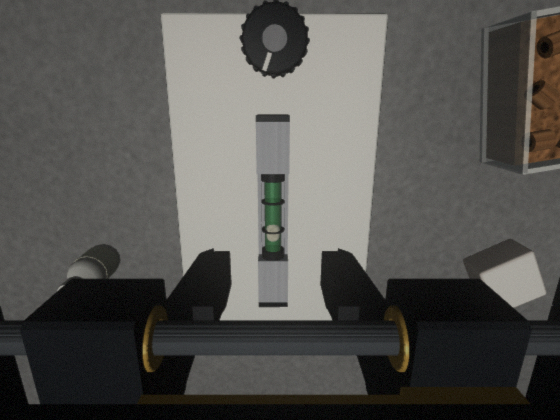

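The wrist view shows the level standing on the platform axis, pointing at the knob at (275,40). Its bubble at (273,232) is about 11 mm to the rear of the vial's middle, so about 2.7 rad clockwise is needed. Next I'll grip the knob.

{"name": "drive_tool", "arguments": {
  "jaw": [0,0.1,0.1,0.1,0.1,0.1,0.1,0.1],
  "slide": [
    [0.03,-0.0015,0],
    [0.045,0,0],
    [0.0388,0,0],
    [0,0,0],
    [0,0,0],
    [0,0,0],
    [0,0,0],
    [0,0,0]
  ],
  "yaw": [0,0,0,-0.18,-0.18,-0.18,-0.16,0]
}}

```text
time: 10.65
tool_pos: [570.6, 154.3, 176.1]
ee_rot: [-0.001, 0.456, 0.89, -0.001]
wrist_force: [0.4, -0.1, -0.5]
opening: 0.547
grasp_force: 0.0
```

```bash
cat >> h.py <<'E'
def bubble(c):
    """bubble offset along the level (mm, + towards knob), by colour along the level axis"""
    p,d,i=look(c); T=np.array(i["world_from_camera"]); K=np.array(i["camera_matrix"],float)
    a=1.494; ax=np.array([np.cos(a),np.sin(a),0]); C=np.array([564.2,40.8,107.]); s=np.arange(-34,34.1,.25); 
    lat=np.array([-ax[1],ax[0],0]); V=np.zeros((9,len(s),3),np.uint8)
    Q=(C+s[None,:,None]*ax+np.linspace(-4,4,9)[:,None,None]*lat-T[:3,3])@T[:3,:3]
    V=cv2.remap(p,(K[0,0]*Q[...,0]/-Q[...,2]+K[0,2]).astype(np.float32),(K[1,1]*-Q[...,1]/-Q[...,2]+K[1,2]).astype(np.float32),cv2.INTER_LINEAR).astype(float)
    red=V[2:7,:,0].mean(0); dark=V[2:7].sum(2).mean(0)
    w=red>(red[abs(s)<28].min()+red[abs(s)<28].max())/2; w&=abs(s)<28
    print(c,"bubble",s[w].min() if w.any() else None,s[w].max() if w.any() else None, "red",red[::8].round().astype(int).tolist(),"sum",dark[::8].round().astype(int).tolist())
E
python3 - <<'E'
from h import *
go((573.3,154.7,90),1.496+.7); bubble("wrist"); bubble("top")
E
```

```text
tcp [570.6 154.3 176.1] xaxis 2.194 z [-0.003 -0.001 -1.   ] slide [-0.0014  0.0027  0.0861] turn -0.0019135330794601835 j6 -0.4
wrist bubble -27.75 -0.75 red [16, 24, 46, 60, 65, 65, 65, 67, 68, 66, 63, 59, 55, 54, 52, 49, 50, 46, 39, 42, 36, 28, 27, 35, 39, 40, 41, 40, 41, 41, 37, 29, 24, 25, 25] sum [46, 75, 142, 185, 200, 201, 203, 209, 210, 206, 196, 183, 171, 168, 161, 153, 152, 141, 121, 128, 111, 85, 80, 104, 118, 121, 124, 123, 123, 124, 114, 88, 72, 70, 74]
top bubble -18.0 -1.75 red [175, 160, 126, 91, 73, 73, 82, 93, 119, 147, 168, 174, 170, 170, 166, 151, 122, 102, 97, 96, 95, 92, 86, 82, 83, 86, 87, 87, 87, 82, 72, 63, 77, 115, 150] sum [541, 495, 391, 294, 262, 290, 335, 362, 411, 468, 510, 518, 503, 506, 503, 476, 422, 389, 380, 380, 377, 366, 340, 327, 334, 349, 355, 354, 351, 332, 293, 244, 255, 361, 463]
```

{"name": "drive_tool", "arguments": {
  "jaw": [0.1,0.1,0.1,0.1,0.1],
  "slide": [
    [-0.0014,0.0027,0.03],
    [0,0,0.036],
    [0,0,0.02],
    [0,0,0],
    [0,0,0]
  ],
  "yaw": [0,0,0,0,0]
}}

```text
time: 11.38
tool_pos: [575.5, 155.2, 93.0]
ee_rot: [0.001, 0.456, 0.89, 0.001]
wrist_force: [-0.2, -0.1, 0.3]
opening: 0.55
grasp_force: 0.0
```

```bash
python3 - <<'E'
from h import *
go((573.3,154.7,90),1.496+.7); print(r.get_obs()["wrist_force"])
E
```

```text
tcp [575.5 155.2  93. ] xaxis 2.195 z [ 0.002  0.    -1.   ] slide [ 0.0009 -0.0021  0.003 ] turn -0.000706898076580309 j6 -0.4
[-0.15071438 -0.07812093  0.33626641]
```

{"name": "drive_tool", "arguments": {
  "jaw": [0.1,-1,-1,-1,-1],
  "slide": [
    [0.0009,-0.0021,0.002],
    [0,0,0],
    [0,0,0],
    [0,0,0],
    [0,0,0]
  ],
  "yaw": [0,0,0,0,0],
  "grip_force": 15
}}

```text
time: 12.0
tool_pos: [572.8, 154.6, 90.7]
ee_rot: [0.0, 0.455, 0.89, 0.0]
wrist_force: [-2.7, -0.5, 5.1]
opening: 0.424
grasp_force: 15.0
```

{"name": "drive_tool", "arguments": {
  "jaw": [-1,-1,-1,-1,-1,-1,-1,-1],
  "slide": [
    [0,0,0],
    [0,0,0],
    [0,0,0],
    [0,0,0],
    [0,0,0],
    [0,0,0],
    [0,0,0],
    [0,0,0]
  ],
  "yaw": [0.175,0.175,0.175,0.175,0.175,0.175,0.175,0.175]
}}

```text
time: 13.0
tool_pos: [576.4, 154.4, 90.9]
ee_rot: [0.002, 0.923, 0.385, 0.004]
wrist_force: [10.7, -2.1, -3.5]
opening: 0.423
grasp_force: 15.0
```

{"name": "drive_tool", "arguments": {
  "jaw": [-1,-1,-0.2,0,0.1],
  "slide": [
    [0,0,0],
    [0,0,0],
    [0,0,0],
    [0,0,0],
    [0,0,0]
  ],
  "yaw": [0,0,0,0,0]
}}

```text
time: 13.62
tool_pos: [571.6, 154.4, 89.3]
ee_rot: [-0.0, 0.922, 0.387, -0.001]
wrist_force: [-0.4, -0.2, 0.3]
opening: 0.547
grasp_force: 0.0
```

```bash
python3 - <<'E'
from h import *
go((573.3,154.7,91),1.496-.7); bubble("top")
E
```

```text
tcp [571.6 154.4  89.3] xaxis 0.796 z [-0.002 -0.    -1.   ] slide [ 0.0014  0.001  -0.0017] turn -0.00028095092081792394 j6 1.0
top bubble -11.25 3.0 red [173, 155, 116, 83, 71, 77, 85, 86, 87, 90, 97, 113, 143, 167, 182, 186, 183, 167, 140, 115, 100, 94, 86, 82, 84, 88, 89, 89, 87, 80, 69, 60, 81, 124, 158] sum [533, 480, 362, 275, 262, 303, 345, 351, 355, 360, 371, 391, 446, 501, 539, 552, 543, 510, 457, 414, 387, 369, 339, 325, 335, 353, 360, 359, 352, 325, 278, 226, 262, 384, 487]
```

{"name": "drive_tool", "arguments": {
  "jaw": [0.1,0.1,0.1,0.1,0.1,0.1,0.1,0.1],
  "slide": [
    [0.0014,0.001,-0.001],
    [0,0,0],
    [0,0,0],
    [0,0,0],
    [0,0,0],
    [0,0,0],
    [0,0,0],
    [0,0,0]
  ],
  "yaw": [-0.175,-0.175,-0.175,-0.175,-0.175,-0.175,-0.175,-0.175]
}}

```text
time: 14.68
tool_pos: [573.3, 154.8, 90.5]
ee_rot: [-0.0, 0.453, 0.892, -0.0]
wrist_force: [1.1, 0.2, -0.2]
opening: 0.552
grasp_force: 0.0
```

{"name": "drive_tool", "arguments": {
  "jaw": [0.1,0.1,0.1],
  "slide": [
    [0,0,0],
    [0,0,0],
    [0,0,0]
  ],
  "yaw": [0,0,0]
}}

```text
time: 15.05
tool_pos: [573.9, 154.8, 90.8]
ee_rot: [-0.0, 0.456, 0.89, -0.0]
wrist_force: [0.4, -0.1, 0.3]
opening: 0.55
grasp_force: 0.0
```

```bash
python3 - <<'E'
from h import *
go((573.3,154.7,91),1.496+.7); bubble("top")
p,d,i=look("top"); K=np.array(i["camera_matrix"]); 
c=p[210:270,350:410]; cv2.imwrite("pics/t2.png",cv2.resize(c[:,:,::-1],(600,600),interpolation=cv2.INTER_CUBIC))
E
```

```text
tcp [573.9 154.8  90.8] xaxis 2.194 z [-0. -0. -1.] slide [ 0.0003 -0.0006 -0.0002] turn -0.001715686180515874 j6 -0.4
top bubble -11.25 3.25 red [173, 156, 116, 83, 71, 76, 84, 86, 87, 89, 97, 113, 142, 167, 181, 185, 182, 167, 140, 116, 100, 95, 86, 81, 82, 86, 89, 89, 87, 80, 69, 61, 81, 124, 158] sum [534, 480, 361, 276, 263, 303, 342, 351, 354, 359, 371, 391, 444, 501, 538, 551, 544, 512, 459, 415, 386, 370, 339, 324, 333, 351, 362, 359, 352, 326, 280, 228, 262, 384, 487]
```

```bash
python3 - <<'E'
from h import *
i=vision.camera_info("top");T=np.array(i["world_from_camera"]);K=np.array(i["camera_matrix"])
q=(np.array([564.2,40.8,107])-T[:3,3])@T[:3,:3]; print(K[0,0]*q[0]/-q[2]+K[0,2],K[1,1]*q[1]/q[2]+K[1,2])
p,d,i=look("top"); c=p[165:215,225:285]; cv2.imwrite("pics/t3.png",cv2.resize(c[:,:,::-1],(720,600),interpolation=cv2.INTER_CUBIC))
E
```

```text
247.13174226161576 188.49945373827524
```

View pics/t3.png

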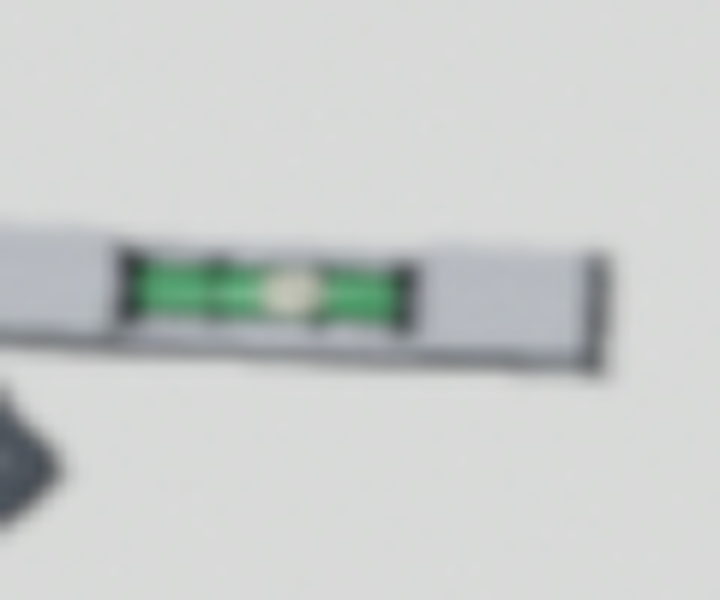

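The bubble is at crop x = 291 and the lines at 212 and 321 (middle 266), so it is 4.7 mm to the rear and needs 1.15 rad more.

{"name": "drive_tool", "arguments": {
  "jaw": [-1,-1,-1,-1],
  "slide": [
    [0,0,0],
    [0,0,0],
    [0,0,0],
    [0,0,0]
  ],
  "yaw": [0,0,0,0]
}}

```text
time: 15.7
tool_pos: [573.2, 154.2, 90.8]
ee_rot: [-0.001, 0.455, 0.89, -0.001]
wrist_force: [-4.7, -2.8, 3.8]
opening: 0.421
grasp_force: 15.0
```

{"name": "drive_tool", "arguments": {
  "jaw": [-1,-1,-1,-1,-1,-1,-1,-1],
  "slide": [
    [0,0,0],
    [0,0,0],
    [0,0,0],
    [0,0,0],
    [0,0,0],
    [0,0,0],
    [0,0,0],
    [0,0,0]
  ],
  "yaw": [0.144,0.144,0.144,0.144,0.144,0.144,0.144,0.144]
}}

```text
time: 16.7
tool_pos: [575.6, 154.3, 90.9]
ee_rot: [0.001, 0.868, 0.497, 0.001]
wrist_force: [3.3, -3.7, -2.7]
opening: 0.422
grasp_force: 15.0
```

{"name": "drive_tool", "arguments": {
  "jaw": [-1,-1,-1,-1,-1,-1,-1,-1],
  "slide": [
    [0,0,0],
    [0,0,0],
    [0,0,0],
    [0,0,0],
    [0,0,0],
    [0,0,0],
    [0,0,0],
    [0,0,0]
  ],
  "yaw": [0,0,0,0,0,0,0,0]
}}

```text
time: 17.7
tool_pos: [575.6, 154.3, 90.9]
ee_rot: [0.001, 0.866, 0.499, 0.001]
wrist_force: [3.3, -4.2, -2.5]
opening: 0.425
grasp_force: 15.0
```

```bash
python3 - <<'E'
from h import *
go((573.3,154.7,91),1.496); bubble("top")
E
```

```text
tcp [575.6 154.3  90.9] xaxis 1.046 z [ 0.003 -0.    -1.   ] slide [-0.0008 -0.0022 -0.0001] turn -0.45037488847022655 j6 0.75
top bubble -8.25 7.25 red [173, 154, 113, 83, 73, 78, 85, 87, 91, 94, 96, 92, 102, 131, 160, 180, 186, 187, 184, 171, 147, 113, 88, 82, 84, 88, 89, 88, 83, 73, 64, 60, 83, 126, 159] sum [533, 476, 354, 279, 272, 312, 345, 355, 366, 373, 371, 354, 367, 431, 496, 539, 553, 555, 546, 518, 466, 392, 336, 325, 339, 358, 361, 360, 342, 308, 261, 221, 268, 391, 491]
```

{"name": "drive_tool", "arguments": {
  "jaw": [-1,-1,-1,-1],
  "slide": [
    [0,0,0],
    [0,0,0],
    [0,0,0],
    [0,0,0]
  ],
  "yaw": [0.13,0.13,0,0]
}}

```text
time: 18.25
tool_pos: [576.0, 154.0, 90.9]
ee_rot: [0.001, 0.924, 0.383, 0.002]
wrist_force: [5.0, -4.8, -2.4]
opening: 0.424
grasp_force: 15.0
```

{"name": "drive_tool", "arguments": {
  "jaw": [-0.3,-0.1,0,0.1,0.1,0.1,0.1,0.1],
  "slide": [
    [0,0,0],
    [0,0,0],
    [0,0,0],
    [0,0,-0.015],
    [0,0,-0.04],
    [0,0,-0.04],
    [0,0,-0.015],
    [0,0,0]
  ],
  "yaw": [0,0,0,0,0,0,0,0]
}}

```text
time: 19.25
tool_pos: [574.8, 155.2, 202.5]
ee_rot: [0.0, 0.924, 0.382, 0.002]
wrist_force: [-1.0, 0.4, 0.2]
opening: 0.552
grasp_force: 0.0
```

```bash
python3 - <<'E'
from h import *
bubble("top"); go((564.2,40.8,180),1.494-np.pi/2); print(r.get_obs()["wrist_force"])
E
```

```text
top bubble -7.25 8.0 red [173, 154, 113, 84, 75, 80, 87, 88, 93, 96, 96, 92, 94, 114, 142, 168, 184, 187, 185, 175, 156, 125, 94, 84, 85, 89, 90, 88, 83, 74, 64, 60, 84, 126, 159] sum [532, 475, 355, 283, 280, 319, 350, 358, 369, 375, 371, 353, 352, 400, 460, 515, 550, 555, 550, 529, 486, 420, 352, 331, 341, 358, 363, 356, 342, 310, 263, 222, 269, 392, 492]
tcp [573.7 154.9 200.7] xaxis 0.784 z [-0.  0. -1.] slide [-0.0873  0.0741  0.0207] turn 0.8608470349285344 j6 1.01
[ 0.73870718 -0.6247618  -0.58604364]
```

The bubble is now within about 0.5 mm of centre. I'll go over the level with the jaws along it, fully open, to press on both flats.

{"name": "drive_tool", "arguments": {
  "jaw": [1,1,1,1,1,1,1,1],
  "slide": [
    [-0.03,0.025,0],
    [-0.035,0.03,0],
    [-0.0223,0.0191,0],
    [0,0,0],
    [0,0,0],
    [0,0,0],
    [0,0,0],
    [0,0,0]
  ],
  "yaw": [0,0,0,0.18,0.18,0.18,0.18,0.14]
}}

```text
time: 20.3
tool_pos: [562.8, 40.7, 198.0]
ee_rot: [0.0, 0.999, -0.041, -0.002]
wrist_force: [-0.0, -0.0, -0.3]
opening: 1.001
grasp_force: 0.0
```

{"name": "drive_tool", "arguments": {
  "jaw": [1,1,1,1],
  "slide": [
    [0,0,0.02],
    [0,0,0],
    [0,0,0],
    [0,0,0]
  ],
  "yaw": [0,0,0,0]
}}

```text
time: 20.8
tool_pos: [564.7, 40.7, 181.0]
ee_rot: [-0.0, 0.999, -0.038, 0.0]
wrist_force: [-0.9, 0.8, -0.5]
opening: 0.999
grasp_force: 0.0
```

```bash
python3 - <<'E'
from h import *
go((564.2,40.8,125),1.494-np.pi/2); print(r.get_obs()["wrist_force"],r.get_obs()["opening"])
p,d,i=look("wrist"); cv2.imwrite("pics/w5.png",p[:,:,::-1])
T=cloud(d,i,d>0); S=T[(abs(T[:,0]-564)<50)&(abs(T[:,1]-40)<80)&(T[:,2]>97)&(T[:,2]<118)]; print("lev",rect(S),np.percentile(S[:,2],[50,95]))
E
```

```text
tcp [564.7  40.7 181. ] xaxis -0.075 z [ 0.  0. -1.] slide [-0.0005 -0.0001  0.056 ] turn 0.0013017671390003205 j6 1.67
[-0.93839689  0.77411265 -0.45500347] 0.9992468198055461
lev (array([564.2,  39.6]), array([ 22.8, 140.5]), 1.496) [109.27611491 110.84424114]
```

View pics/w5.png

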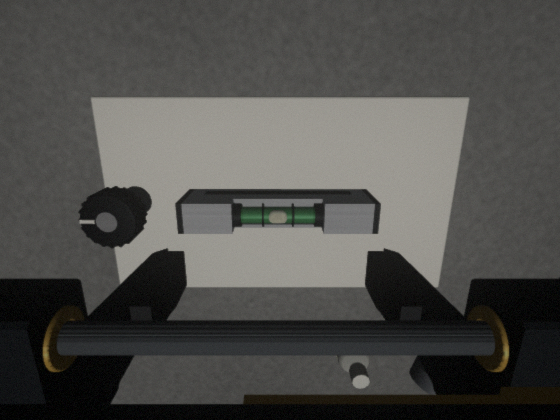

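The wrist view shows the bubble at (278,217), midway between the lines at 263 and 292. The fingertips are symmetric over the two flats. I'll lower to press.

{"name": "drive_tool", "arguments": {
  "jaw": [1,1,1,1,1,1],
  "slide": [
    [0,0,0.02],
    [0,0,0.03],
    [0,0,0.015],
    [0,0,0.002],
    [0,0,0],
    [0,0,0]
  ],
  "yaw": [0,0,0,0,0,0]
}}

```text
time: 21.6
tool_pos: [565.5, 40.7, 115.1]
ee_rot: [-0.0, 0.999, -0.038, 0.001]
wrist_force: [1.1, 0.0, 0.3]
opening: 1.0
grasp_force: 0.0
```

{"name": "drive_tool", "arguments": {
  "jaw": [1,1,1],
  "slide": [
    [0,0,0.002],
    [0,0,0],
    [0,0,0]
  ],
  "yaw": [0,0,0]
}}

```text
time: 21.98
tool_pos: [564.6, 40.7, 112.1]
ee_rot: [-0.0, 0.999, -0.038, 0.0]
wrist_force: [0.6, 0.4, 0.5]
opening: 1.0
grasp_force: 0.0
```

{"name": "drive_tool", "arguments": {
  "jaw": [1,1,1,1],
  "slide": [
    [0,0,0.0015],
    [0,0,0.0015],
    [0,0,0],
    [0,0,0]
  ],
  "yaw": [0,0,0,0]
}}

```text
time: 22.48
tool_pos: [564.8, 40.7, 110.4]
ee_rot: [-0.0, 0.999, -0.038, 0.0]
wrist_force: [-3.3, -0.4, 8.9]
opening: 1.0
grasp_force: 4.2
```

{"name": "drive_tool", "arguments": {
  "jaw": [1,1,1],
  "slide": [
    [0,0,0.001],
    [0,0,0],
    [0,0,0]
  ],
  "yaw": [0,0,0]
}}

```text
time: 22.85
tool_pos: [565.0, 40.6, 110.4]
ee_rot: [0.0, 0.999, -0.038, 0.0]
wrist_force: [-4.7, 0.1, 13.9]
opening: 1.001
grasp_force: 6.7
```

{"name": "drive_tool", "arguments": {
  "jaw": [1,1,1,1,1,1,1,1],
  "slide": [
    [-0.0008,0,0.0002],
    [0,0,0],
    [0,0,0],
    [0,0,0],
    [0,0,0],
    [0,0,0],
    [0,0,0],
    [0,0,0]
  ],
  "yaw": [0,0,0,0,0,0,0,0]
}}

```text
time: 23.85
tool_pos: [564.8, 40.7, 110.4]
ee_rot: [0.0, 0.999, -0.038, 0.001]
wrist_force: [-3.5, -0.7, 12.6]
opening: 0.999
grasp_force: 6.4
```

```bash
python3 - <<'E'
from h import *
o=r.get_obs(); print(o["wrist_force"],o["wrist_torque"],o["tool_pos"])
p,d,i=look("wrist"); cv2.imwrite("pics/w6.png",p[100:400,100:460,::-1]); print(r.get_obs()["wrist_force"])
p,d,i=look("side"); cv2.imwrite("pics/s6.png",cv2.resize(p[170:300,180:350,::-1],(680,520),interpolation=cv2.INTER_CUBIC))
E
```

```text
[-3.52496292 -0.72677636 12.6154829 ] [-1.08800803e-01  6.98891611e-01  1.66094738e-04] [564.79653517  40.69824583 110.38761603]
[-4.27512351 -1.032988   13.51191678]
```

View pics/w6.png

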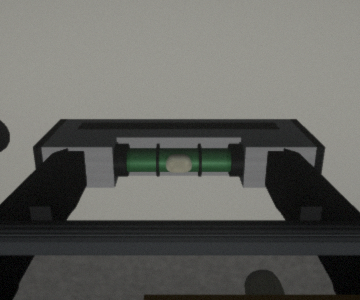

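View pics/s6.png

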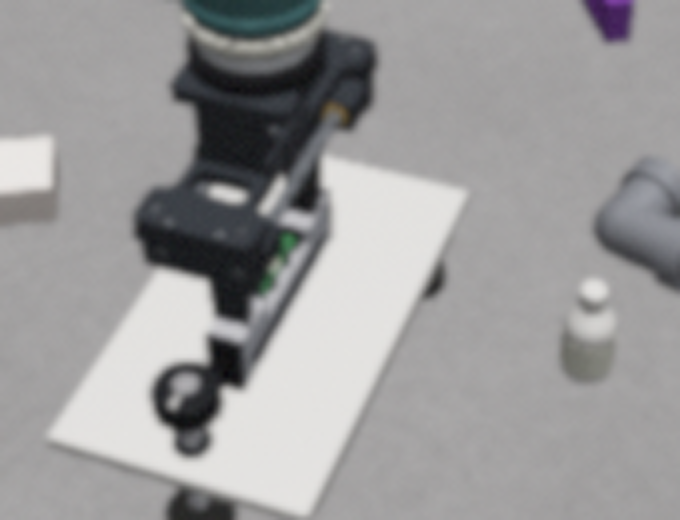

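The final views show both fingertips pressing on the flats with about 13 N. The bubble at x = 179 sits midway between the lines at 158 and 199, and the level is upright. I'll hand it in.

```bash
python3 -c "
from cell import r
print(r.job_done())"
```

```text
the job is handed in; nothing more can be done
None
```

The job is handed in: the level stands along the middle of the platform pointing at the knob, the knob is set so the bubble sits between the lines, and the arm is pressing the level down evenly at about 13 N, about 24 s in.

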